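# Switch on the test air and hold the gauge coupler on the nipple

### The job

Switch the test air on by turning the red handle of the rotary isolator clockwise, fully round from off to its on detent (the green mark). Then pick up the small brass pocket gauge that stands on the bench, press its open coupler end squarely onto the tilted test nipple until it snaps in between the two rollers, push it fully home against the valve spring, and finish while still gripping it and holding it pressed there. Leave the isolator on and do not disturb the tin cup, the black tape roll or the red screwdriver.

Things in the scene. Friction and masses are not known exactly. Their poses are not given: they have to be found in the camera images.
- handle_grip (a point): Grip point of the isolator's red bar handle, on its upright turning axis, 61 mm above the bench. The bar is 16 mm thick (its y), 62 mm long (its x, turning with the handle) and spans 48 to 75 mm above the bench, on a red disc 48 mm in diameter. The grey and yellow box below is 84 x 84 x 40 mm, fixed. z is up.
- isolator (a joint): Turn of the isolator handle in rad: 0 = off detent (the bar's white pointer end at the black mark), 1.05 (60 degrees) = on detent and stop (pointer at the green mark); it grows clockwise seen from above. A detent spring (about 0.1 N m) draws it to the nearer end, with the change-over half-way, at 0.52. It starts at or close to off.
- nipple_seat (a point): Centre of the tilted aluminium plate's face (70 x 88 mm) on the fixed blue block (foot 84 x 96 mm), where the brass nipple rises; about 44 mm above the bench. z: the nipple's axis, out of the plate, 25 degrees from vertical, leaning to the block's front (to the robot when the block is not turned). y: level, along the plate. Seen along z, the post is 14 mm in diameter and 34 mm long.
- pin_tip (a point): Tip of the steel valve pin (6 mm in diameter) that stands 9 mm out of the nipple post: 43 mm from nipple_seat along the nipple's axis while free; it moves with the pin. z as nipple_seat.
- roller_left (a point): Centre of the steel roller (10 mm in diameter, along x) at y = +19 mm, z = 20 mm from nipple_seat, in the plate's axes; its twin is at y = -19 mm. 28 mm free between them; springs hold them inward, they give way outward. Behind each is a fixed steel cheek, y = 29 to 39 mm, 26 mm high above the plate, 22 mm wide (x).
- valve_pin (a joint): How far the valve pin is pushed into the nipple, in m: 0 = free, 0.007 when the gauge is seated on the plate (travel 0.0085). Its spring pushes back with 3 N at first and 9.3 N at 0.007.
- gauge_centre (a point): Pocket gauge's centre, half-way up, on its axis; 84 mm tall, 0.16 kg, standing upright on its coupler mouth. z: from mouth to dial. Above the mouth: flange 34 mm in diameter to 9.5 mm; neck 25 mm in diameter to 36 mm; brass hexagon 30 mm across flats from 36 to 76 mm (flats face its x axis and every 60 degrees from it: grip across them, 56 mm above the mouth); black dial cap, 30 mm, to 84 mm.
- gauge_mouth (a point): Centre of the gauge's open coupler end, 42 mm below gauge_centre, same axes. Bore 17 mm in diameter (flared to 22 mm at the mouth), 36 mm deep. Fully home it lies on nipple_seat, z axes in line. About 5 N spreads the rollers (mouth 21 to 16 mm above the seat), which then draw it in with up to 10 N; snapped within 8 mm; pin met at 7 mm. Let go, it is pushed back some mm and stays caught.
- parts_cup: Small grey tin cup, 64 mm in diameter, 37 mm high, loose; origin at the centre of its underside. To be left alone.
- tape_black: Roll of black tape, 58 mm in diameter, 19 mm high, loose; origin at the centre of its underside. To be left alone.
- screwdriver_red: Screwdriver with a red handle, 168 mm long (along its y), 21 mm thick, lying loose; origin at its middle, on the underside. To be left alone.
- gauge: The pocket gauge as a whole (see gauge_centre); origin at gauge_mouth.
Things that resemble listed ones, but are neither listed nor needed, are in the scene too. Of the things that look like the part that bears handle_grip, the middle-sized one is meant.

How it is judged:
By the outcome, as a careful person would: the job done as asked, in the order asked, and still so for the second after the job is handed in, while the arm keeps its last pose, push and grip.
It also fails if it takes over 56 s, if anything falls off the work surface, if the arm or the gripper's body presses on something with over 40 N, if the wrist force passes 120 N, or if a joint passes its speed limit or range.

### The arm

A 7-joint arm with a two-finger parallel gripper is mounted at the origin on a cart in front of the work surface, level with it; the furniture and walls round the work are solid. World frame = base frame: x ahead of the robot, y to its left, z up, the work surface at z = 0. Lengths are in m, angles in degrees, forces in N, time in s.
With the tool pointing down it reaches from about 0.4 to 0.85 m from the base axis. Payload 4.4 kg.
Tool frame: the origin (TCP) lies midway between the tips of the shut fingers; the grasp point (between the pads) lies 19 mm behind it; z points along the fingers, y is the line along which they close (so a half turn about z gives the same grasp; the last joint's range is limited). The gripper opens to 94 mm and grips with 3 to 60 N. Pads are 16 mm wide; open, the fingers measure 119 mm over their backs; the gripper's body (75 mm by 177 mm) begins 78 mm behind the grasp point.
Start: joints at [-74.072, 36.005, 2.206, 86.941, -1.547, 57.084, -1.146], TCP at [0.219, 0.612, 0.205] pointing down, gripper open.
Joint ranges: [-175.42, 175.42], [-21.48, 121.26], [-71.46, 75.88], [10.55, 141.38], [-63.04, 243.04], [13.31, 113.54], [-168.57, 168.57]. Speed limits (degrees/s): [147.25, 147.25, 180, 180, 180, 180, 180].

### API

Orientations are given as [roll, pitch, yaw] about the fixed x, y, z axes, in that order (R = Rz(yaw) Ry(pitch) Rx(roll)).
In Python, from station import sensors, cams, manip gives the robot as it stands.
- The arm moves only by the tool arm_command, never from a script. Its argument "motion" is a list of rows, each an object of numbers: "tx", "ty", "tz": the shift along the tool's x, y, z in units of 40 mm (1.0 is 40 mm); "yaw": the turn about the tool's z in units of 5 degrees (1.0 is 5 degrees). A call has 1 to 20 rows; each row is the pose to reach, as a shift and turn from the pose commanded when the call began, along the tool's axes at that moment; what a row does not reach only later rows make up. A row lasts 1/12 s, in which the tool goes at most 41.7 mm and 7.16 degrees, less where a joint would pass 70% of its speed; a pose out of reach is approached as far as the arm can. A call with a gripper value outside its range is refused whole. "claw" is the finger opening in mm, from 0 to 94, set as the call begins (left out, the last holds). The fingers move at their own pace and stop on an object; "grip_force" is the grip in N (left out, the last holds). Time passes only in rows, so rows that repeat a pose let the fingers close. It gives the time, the measured TCP pose, the force, the opening and the grip force at its end, in the units of the state.
- sensors.get_obs(): the state, without advancing time (a new reading comes with each control period).
- cams.capture(name): name is "scene" or "side" or "wrist"; returns a dict with "pixels" (480x640x3 uint8, red, green, blue), "K" (3x3 intrinsics, pixels), "distortion" ([k1, k2, p1, p2, k3] as OpenCV has them; the pictures are not rectified), "R" (3x3) and "t" (3): a world point X has camera coordinates R X + t. Camera axes: x right, y down, z forward; pixel columns grow to the right and rows downward; lengths in m; the calibration is good to about 2 mm. A picture is of the moment at which its call begins. There is no depth.
- manip.finish_job(): hands the job in; it is judged then, once.
The state is a dict: "time": time; "joint_pos": joint angles; "joint_vel": joint speeds; "joint_efforts": joint torques, N m; "tool_pos": TCP position; "tool_rot": TCP orientation; "wrist_force": force on the tool from outside, world axes, zero at the start; "torque": the same for the moment, N m; "grip_width": finger opening in m; "grasp_force": force on a finger pad.
Only numpy, scipy, OpenCV 4.12 (cv2) and the standard library are available. Lean on these libraries where they do the work, as an engineer would, in place of code of your own. Each camera call takes 0.05 s, during which the arm holds its last target. There are 200 camera calls.

## Working session

There is one attempt and no reset: what is moved stays moved. The work goes in short steps, Python scripts to look and compute and a tool call to move; the robot and the scene stay as the last step left them, time stands still between calls to the robot, and variables do not carry over. Pictures are saved under pics/ and viewed, at most 12 in all, crops included, and the job is handed in when it is done.

Besides the shell and the picture viewer there is one more tool, called after "Call:" as name(argument=value, ...), one argument or row to a line, values as JSON. arm_command: Moves the arm, as the interface text tells. Its arguments: {"type":"object","properties":{"motion":{"type":"array","items":{"type":"object","properties":{"tx":{"type":"number"},"ty":{"type":"number"},"tz":{"type":"number"},"yaw":{"type":"number"}}}},"claw":{"type":"number"},"grip_force":{"type":"number"}},"required":["motion"]}

```bash
mkdir -p pics; ls
cat > h.py <<'E'
import numpy as np, cv2
from station import sensors, cams, manip
def grab(n,f):
    c=cams.capture(n); cv2.imwrite(f'pics/{f}.png',cv2.cvtColor(c['pixels'],cv2.COLOR_RGB2BGR))
    np.savez(f'pics/{f}.npz',**{k:np.array(v) for k,v in c.items()}); return c
def load(f): return dict(np.load(f'pics/{f}.npz'))
def ray(c,px):
    u=cv2.undistortPoints(np.array([[px]],float),np.array(c['K'],float),np.array(c['distortion'],float))[0,0]
    R=np.array(c['R']);return -R.T@np.array(c['t']), R.T@np.array([u[0],u[1],1.])
def onz(c,px,z):
    o,d=ray(c,px); return o+d*(z-o[2])/d[2]
def proj(c,X):
    R=np.array(c['R']);return cv2.projectPoints(np.array(X,float).reshape(-1,1,3),cv2.Rodrigues(R)[0],np.array(c['t'],float),np.array(c['K'],float),np.array(c['distortion'],float))[0][:,0]
def tri(c1,p1,c2,p2):
    o1,d1=ray(c1,p1);o2,d2=ray(c2,p2)
    s=np.linalg.lstsq(np.c_[d1,-d2],o2-o1,rcond=None)[0]
    a=o1+d1*s[0];b=o2+d2*s[1];return (a+b)/2,np.linalg.norm(a-b)
E
python3 - <<'E'
from h import *
for n in('scene','side','wrist'):
    c=grab(n,n+'0'); print(n,(-c['R'].T@c['t']).round(3),np.array(c['R'])[2].round(2),c['K'][0][0])
a=load('scene0')['pixels'];b=load('side0')['pixels']
print(sensors.get_obs())
E
```

```text
pics
scene [-0.383  0.605  1.221] [ 0.57 -0.37 -0.74] 597.1579058350218
side [ 0.411 -0.981  0.715] [ 0.08  0.84 -0.53] 462.8984187721004
wrist [0.154 0.635 0.383] [ 0.23 -0.08 -0.97] 378.22910670209245
{'time': 0.15, 'joint_pos': array([-74.07104634,  36.04621915,   2.2058211 ,  86.98067287,
        -1.54597078,  57.08397864,  -1.14465678]), 'joint_vel': array([ 0.02170807, -0.08580838,  0.02793163, -0.07163112, -0.02517028,
        0.00219779, -0.06727623]), 'joint_efforts': array([ 8.78588307e-04, -5.50088525e+01,  1.14481699e+00, -1.86817127e+01,
       -5.21538570e-02,  2.08687317e-02,  1.00902917e-04]), 'tool_pos': array([0.21893851, 0.61149786, 0.20478431]), 'tool_rot': array([-1.79918921e+02,  2.84345824e-03,  1.60300510e+02]), 'wrist_force': array([ 0.03970765, -1.09257554,  0.17307046]), 'torque': array([-0.01674134,  0.00347628, -0.02675281]), 'grasp_force': 0.0, 'grip_width': 0.09409362745522148}
```

View pics/scene0.png

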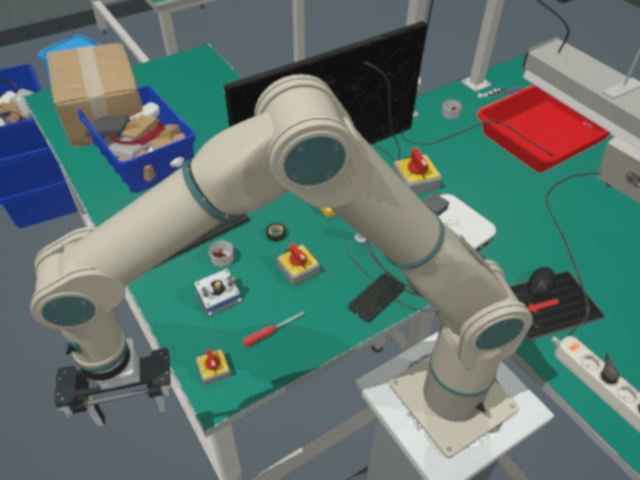

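View pics/side0.png

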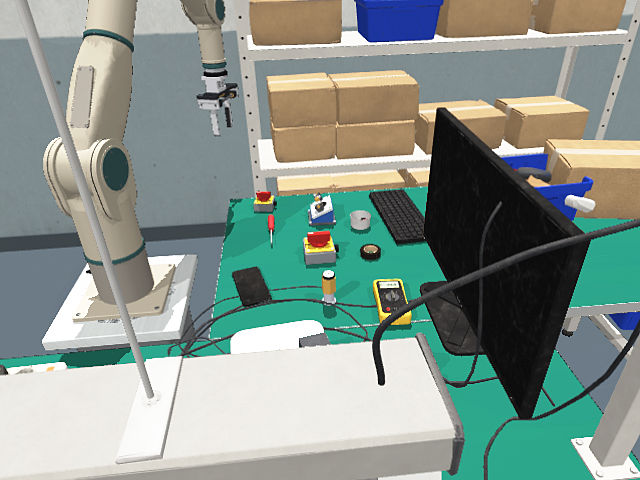

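The scene view shows three red-handled isolators, at (212,364), (298,262) and (417,170). The tilted block is at (219,291), the cup at (221,252), the tape at (276,231) and the screwdriver at (272,328). The side view shows the gauge standing at (329,285), with isolators at (264,203) and (320,248). I'll take close crops of the side view and measure the isolator sizes.

Run:
```python
from h import *
s=load('scene0');d=load('side0')
a=cv2.cvtColor(s['pixels'],cv2.COLOR_RGB2BGR);b=cv2.cvtColor(d['pixels'],cv2.COLOR_RGB2BGR)
def cr(i,x,y,w,h,f): return cv2.resize(i[y:y+h,x:x+w],None,fx=f,fy=f,interpolation=cv2.INTER_CUBIC)
top=np.hstack([cr(a,185,335,60,60,4.4),cr(a,268,232,60,60,4.4),cr(a,387,140,60,60,4.4)])
bot=np.hstack([cr(b,296,225,66,88,4),cr(b,296,185,132,88,4)])[:, :792]
cv2.imwrite('pics/crop1.png',np.vstack([top,bot]))
for nm,c in(('scene',s),('side',d)):
    h=cv2.cvtColor(c['pixels'],cv2.COLOR_RGB2HSV)
    m=(((h[...,0]<6)|(h[...,0]>174))&(h[...,1]>150)&(h[...,2]>90)).astype(np.uint8)
    n,l,st,ce=cv2.connectedComponentsWithStats(m)
    for i in range(1,n):
        if st[i,4]>40:
            p=onz(c,ce[i],.06); rng=np.linalg.norm(p+c['R'].T@c['t']); print(nm,st[i],ce[i].round(1),p.round(3),'area mm2',round(st[i,4]*(rng/c['K'][0,0]*1e3)**2))
```

```text
scene [ 478   86  131   86 6222] [538.8 128. ] [ 0.541 -0.82   0.06 ] area mm2 73820
scene [129 124  34  20 175] [148.9 135.3] [1.158 0.236 0.06 ] area mm2 1894
scene [409 149  18  24 267] [416.6 162.4] [ 0.617 -0.39   0.06 ] area mm2 2499
scene [290 244  16  21 179] [295.8 255.6] [0.493 0.106 0.06 ] area mm2 1187
scene [528 299  31  13 198] [542.3 304.7] [ 0.047 -0.312  0.06 ] area mm2 1318
scene [244 327  31  18 179] [258.4 335.7] [0.331 0.303 0.06 ] area mm2 978
scene [206 350  13  19 121] [211.1 360.4] [0.331 0.422 0.06 ] area mm2 642
side [256 192  15   9 101] [263.3 195.6] [0.346 0.38  0.06 ] area mm2 1078
side [268 215   6  17  87] [270.6 222.1] [0.368 0.201 0.06 ] area mm2 743
side [307 231  23  16 281] [318.7 238.3] [0.498 0.092 0.06 ] area mm2 2083
```

View pics/crop1.png

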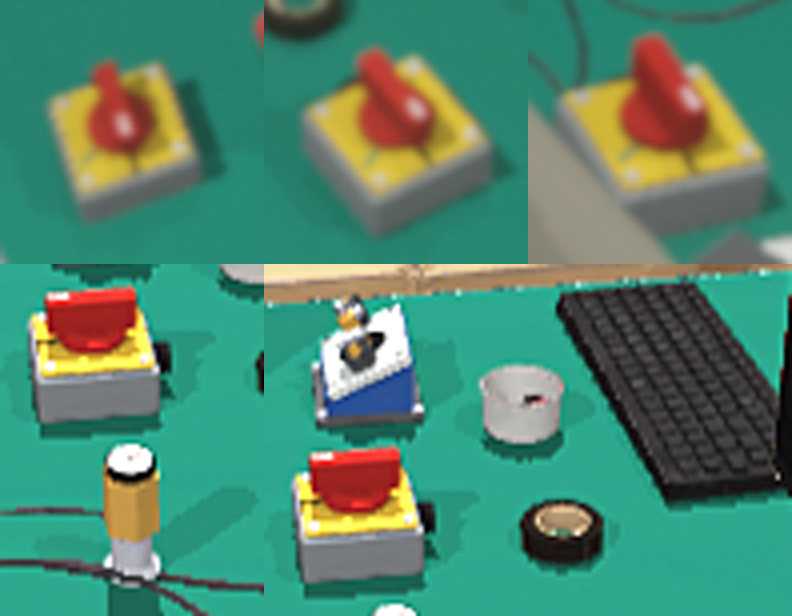

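```bash
cat >> h.py <<'E'
from scipy.spatial.transform import Rotation as Ro
def units(P,yaw=None):
    o=sensors.get_obs(); R=Ro.from_euler('xyz',o['tool_rot'],degrees=True).as_matrix()
    d=R.T@(np.array(P)-o['tool_pos'])/0.04
    w=None if yaw is None else ((o['tool_rot'][2]-yaw+90)%180-90)/5
    print('to',np.round(P,4),'units',d.round(3),'yaw',w,'curyaw',o['tool_rot'][2])
E
python3 - <<'E'
from h import *
s=load('scene0');d=load('side0')
a=onz(s,(291.9,244.5),.075);b=onz(s,(304.6,258),.075);print('bar',a,b,np.degrees(np.arctan2(*(b-a)[1::-1])))
a=onz(d,(308,232),.075);b=onz(d,(329.5,230.5),.075);print('bar side',a,b,np.degrees(np.arctan2(*(a-b)[1::-1])))
print('gauge',onz(d,(329,299.5),0),onz(d,(329,274),.084))
print('block',onz(s,(219,291),.044),tri(s,(218,287),d,(320,207)))
units([.55,.10,.22],None)
E
```

```text
bar [0.51981263 0.10126448 0.075     ] [0.46323124 0.09764273 0.075     ] -176.3375228515561
bar side [0.46993601 0.1040743  0.075     ] [0.52884314 0.10383144 0.075     ] 179.76378356834311
gauge [ 0.50274932 -0.09960361  0.        ] [ 0.50279682 -0.10992848  0.084     ]
block [0.50741245 0.31860983 0.044     ] (array([0.52301886, 0.31405499, 0.03949702]), np.float64(0.0006908037621362256))
to [0.55 0.1  0.22] units [-12.103  -9.25   -0.367] yaw None curyaw 160.30050983404016
```

Call:
arm_command(
  motion=[
    {"tx":-12.1,"ty":-9.25,"tz":-0.8,"yaw":-4},
    {"tx":-12.1,"ty":-9.25,"tz":-0.8,"yaw":-4},
    {"tx":-12.1,"ty":-9.25,"tz":-0.8,"yaw":-4},
    {"tx":-12.1,"ty":-9.25,"tz":-0.8,"yaw":-4},
    {"tx":-12.1,"ty":-9.25,"tz":-0.8,"yaw":-4},
    {"tx":-12.1,"ty":-9.25,"tz":-0.8,"yaw":-4},
    {"tx":-12.1,"ty":-9.25,"tz":-0.8,"yaw":-4},
    {"tx":-12.1,"ty":-9.25,"tz":-0.8,"yaw":-4},
    {"tx":-12.1,"ty":-9.25,"tz":-0.8,"yaw":-4},
    {"tx":-12.1,"ty":-9.25,"tz":-0.8,"yaw":-4},
    {"tx":-12.1,"ty":-9.25,"tz":-0.8,"yaw":-4},
    {"tx":-12.1,"ty":-9.25,"tz":-0.8,"yaw":-4},
    {"tx":-12.1,"ty":-9.25,"tz":-0.8,"yaw":-4},
    {"tx":-12.1,"ty":-9.25,"tz":-0.8,"yaw":-4},
    {"tx":-12.1,"ty":-9.25,"tz":-0.8,"yaw":-4},
    {"tx":-12.1,"ty":-9.25,"tz":-0.8,"yaw":-4},
    {"tx":-12.1,"ty":-9.25,"tz":-0.8,"yaw":-4},
    {"tx":-12.1,"ty":-9.25,"tz":-0.8,"yaw":-4},
  ],
  claw=60,
)

```text
time: 1.65
tool_pos: [0.5492, 0.1016, 0.2371]
tool_rot: [179.9, -0.1, -179.6]
wrist_force: [-0.1, -0.3, -0.0]
grip_width: 0.0599
grasp_force: 0.0
```

Run:
```python
from h import *
c=grab('wrist','w1')
o=sensors.get_obs();print(o['tool_pos'],o['tool_rot'],o['joint_pos'].round(1),o['wrist_force'])
print((-c['R'].T@c['t']).round(3),c['R'].round(2))
```

```text
[0.54902496 0.10227082 0.23718769] [ 1.79943804e+02 -7.07703200e-02 -1.79564277e+02] [-13.2  26.4  -0.3  99.5   0.1  54.2  76.9] [0.36908671 0.59791426 0.45770186]
[0.48  0.101 0.416] [[-0.01  1.    0.  ]
 [ 0.97  0.    0.24]
 [ 0.24  0.   -0.97]]
```

View pics/w1.png

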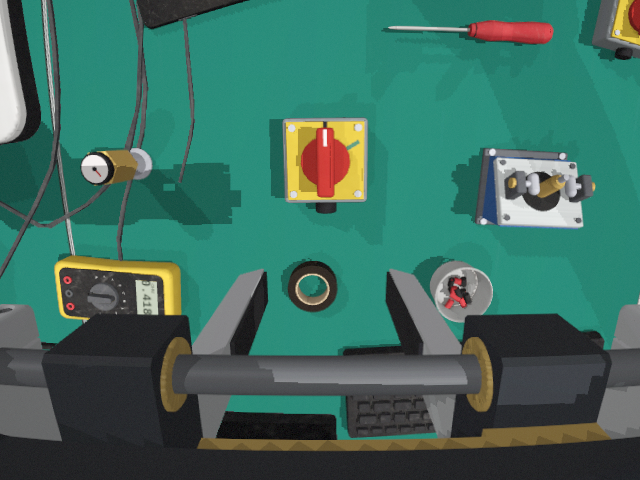

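The wrist view shows:
- Isolator bar at (325,161), with its white pointer up at (325,130), on the black mark. The green mark is at (352,145).
- Gauge dial at (97,168) and foot at (143,163).
- Nipple block at (540,190), with its brass post leaning up and to the right.
- Cup at (461,292), tape at (312,286) and screwdriver at (520,32).

The isolators that could be confused are small (212,364), middle (298,262) and large (417,170) in the scene view. I choose the middle one.

Run:
```python
from h import *
c=load('w1');h=cv2.cvtColor(c['pixels'],cv2.COLOR_RGB2HSV)
m=np.zeros((480,640),np.uint8)
m[115:215,280:370]=((((h[...,0]<8)|(h[...,0]>172))&(h[...,1]>120)&(h[...,2]>150)))[115:215,280:370]
# top of bar is brightest
v=h[...,2][m>0];print(np.percentile(v,[5,25,50,75,95]))
y=((h[...,0]>20)&(h[...,0]<34)&(h[...,1]>120)).astype(np.uint8); y[:, :280]=0;y[:,370:]=0;y[:115]=0;y[215:]=0
pts=np.argwhere(y)[:,::-1].astype(np.float32);r=cv2.minAreaRect(pts);print('box',r)
B=cv2.boxPoints(r);W=np.array([onz(c,p,.04) for p in B]);print(W.mean(0),[np.linalg.norm(W[i]-W[i-1]) for i in range(4)], [np.degrees(np.arctan2(*(W[i]-W[i-1])[1::-1])) for i in range(4)])
mm=((m>0)&(h[...,2]>np.percentile(v,50))).astype(np.uint8)
for t in (190,205,215,225):
  q=np.argwhere((m>0)&(h[...,2]>t))[:,::-1].astype(np.float32)
  if len(q)>20:
    r=cv2.minAreaRect(q);W=np.array([onz(c,p,.075) for p in cv2.boxPoints(r)]);print(t,len(q),r,W.mean(0),[np.linalg.norm(W[i]-W[i-1]).round(4) for i in range(2)],[np.degrees(np.arctan2(*(W[i]-W[i-1])[1::-1])).round(1) for i in range(2)])
```

```text
[152. 173. 193. 208. 212.]
box ((324.4999694824219, 160.0), (76.99998474121094, 77.99998474121094), -0.0)
[0.49659938 0.09983353 0.04      ] [np.float64(0.07697251063529291), np.float64(0.07535736422481712), np.float64(0.07374928536792502), np.float64(0.07537238401562653)] [np.float64(-89.70057497055599), np.float64(179.03883371152145), np.float64(90.3126328335505), np.float64(1.4894708456757175)]
190 1151 ((326.33502197265625, 161.49301147460938), (63.16269302368164, 46.2806396484375), 58.73626708984375) [0.49609841 0.10165063 0.075     ] [np.float64(0.0559), np.float64(0.0403)] [np.float64(-148.7), np.float64(120.8)]
205 649 ((325.0, 162.0), (64.0, 12.0), 90.0) [0.49663973 0.10036607 0.075     ] [np.float64(0.0561), np.float64(0.0105)] [np.float64(-179.9), np.float64(90.3)]
```

Run:
```python
from h import *
units([.4966,.1002,.10],180); units([.4966,.1002,.053],180)
```

```text
to [0.4966 0.1002 0.1   ] units [ 1.307 -0.045  3.431] yaw 0.08714451347234445 curyaw -179.56427743263828
to [0.4966 0.1002 0.053 ] units [ 1.305 -0.046  4.606] yaw 0.08714451347234445 curyaw -179.56427743263828
```

Call:
arm_command(
  motion=[
    {"tx":1.3,"ty":-0.05,"tz":1.5,"yaw":0.09},
    {"tx":1.3,"ty":-0.05,"tz":2.5,"yaw":0.09},
    {"tx":1.3,"ty":-0.05,"tz":3.4,"yaw":0.09},
    {"tx":1.3,"ty":-0.05,"tz":3.4,"yaw":0.09},
    {"tx":1.3,"ty":-0.05,"tz":3.8,"yaw":0.09},
    {"tx":1.3,"ty":-0.05,"tz":4.2,"yaw":0.09},
    {"tx":1.3,"ty":-0.05,"tz":4.6,"yaw":0.09},
    {"tx":1.3,"ty":-0.05,"tz":4.6,"yaw":0.09},
    {"tx":1.3,"ty":-0.05,"tz":4.6,"yaw":0.09},
  ],
)

```text
time: 2.45
tool_pos: [0.4969, 0.0997, 0.0532]
tool_rot: [180.0, -0.1, -180.0]
wrist_force: [-0.4, 0.2, -0.2]
grip_width: 0.0599
grasp_force: 0.0
```

Call:
arm_command(
  motion=[
    {"tx":0},
    {"tx":0},
    {"tx":0},
    {"tx":0},
    {"tx":0},
    {"tx":0},
  ],
  claw=10,
  grip_force=15,
)

```text
schema error: expected keys tx, ty, tz, yaw
```

Call:
arm_command(
  motion=[
    {"tx":0,"ty":0,"tz":0,"yaw":0},
    {"tx":0,"ty":0,"tz":0,"yaw":0},
    {"tx":0,"ty":0,"tz":0,"yaw":0},
    {"tx":0,"ty":0,"tz":0,"yaw":0},
    {"tx":0,"ty":0,"tz":0,"yaw":0},
    {"tx":0,"ty":0,"tz":0,"yaw":0},
  ],
  claw=10,
  grip_force=15,
)

```text
time: 2.95
tool_pos: [0.4982, 0.0982, 0.0538]
tool_rot: [180.0, 0.0, 179.8]
wrist_force: [0.2, 0.9, -0.2]
grip_width: 0.0231
grasp_force: 0.0
```

Call:
arm_command(
  motion=[
    {"tx":0,"ty":0,"tz":0,"yaw":0},
    {"tx":0,"ty":0,"tz":0,"yaw":0},
    {"tx":0,"ty":0,"tz":0,"yaw":0},
    {"tx":0,"ty":0,"tz":0,"yaw":0},
    {"tx":0,"ty":0,"tz":0,"yaw":1},
    {"tx":0,"ty":0,"tz":0,"yaw":2},
    {"tx":0,"ty":0,"tz":0,"yaw":3},
    {"tx":0,"ty":0,"tz":0,"yaw":4},
    {"tx":0,"ty":0,"tz":0,"yaw":5},
    {"tx":0,"ty":0,"tz":0,"yaw":6},
    {"tx":0,"ty":0,"tz":0,"yaw":7},
    {"tx":0,"ty":0,"tz":0,"yaw":8},
    {"tx":0,"ty":0,"tz":0,"yaw":9},
    {"tx":0,"ty":0,"tz":0,"yaw":10},
    {"tx":0,"ty":0,"tz":0,"yaw":11},
    {"tx":0,"ty":0,"tz":0,"yaw":12},
    {"tx":0,"ty":0,"tz":0,"yaw":12},
    {"tx":0,"ty":0,"tz":0,"yaw":12},
  ],
)

```text
time: 4.45
tool_pos: [0.4972, 0.0983, 0.0537]
tool_rot: [-179.9, -0.0, 119.9]
wrist_force: [-2.1, 1.0, 3.6]
grip_width: 0.0159
grasp_force: 15.0
```

Run:
```python
from h import *
o=sensors.get_obs();print(o['tool_pos'],o['tool_rot'],o['joint_pos'].round(1),o['wrist_force'],o['torque'])
```

```text
[0.49718437 0.09827182 0.05368476] [-1.79918081e+02 -4.15088187e-02  1.19911110e+02] [-24.3  39.2  14.9 117.2 -21.6  26.3  36.8] [-2.13187544  0.98326513  3.6099701 ] [0.25328656 0.44210528 0.15035749]
```

Call:
arm_command(
  motion=[
    {"tx":0,"ty":0,"tz":0,"yaw":0},
    {"tx":0,"ty":0,"tz":0,"yaw":0},
    {"tx":0,"ty":0,"tz":0,"yaw":0},
    {"tx":0,"ty":0,"tz":0,"yaw":0},
    {"tx":0,"ty":0,"tz":-1,"yaw":0},
    {"tx":0,"ty":0,"tz":-2,"yaw":0},
    {"tx":0,"ty":0,"tz":-3,"yaw":0},
    {"tx":0,"ty":0,"tz":-4,"yaw":0},
    {"tx":0,"ty":0,"tz":-4.5,"yaw":0},
    {"tx":0,"ty":0,"tz":-4.5,"yaw":0},
  ],
  claw=60,
)

```text
time: 5.28
tool_pos: [0.5012, 0.0983, 0.2381]
tool_rot: [179.5, 0.1, 119.8]
wrist_force: [-0.7, -0.7, -0.3]
grip_width: 0.0599
grasp_force: 0.0
```

Run:
```python
from h import *
units([.56,-.04,.235],180)
o=sensors.get_obs();print(o['grip_width'],o['wrist_force'],o['torque'])
```

```text
to [ 0.56  -0.04   0.235] units [-3.731 -0.446  0.082] yaw -12.033981055937128 curyaw 119.83009472031436
0.0599370724901501 [-0.72116711 -0.66683938 -0.30399828] [-0.03594292  0.00347126  0.01385991]
```

Call:
arm_command(
  motion=[
    {"tx":-3.7,"ty":-0.45,"tz":0,"yaw":-12},
    {"tx":-3.7,"ty":-0.45,"tz":0,"yaw":-12},
    {"tx":-3.7,"ty":-0.45,"tz":0,"yaw":-12},
    {"tx":-3.7,"ty":-0.45,"tz":0,"yaw":-12},
    {"tx":-3.7,"ty":-0.45,"tz":0,"yaw":-12},
    {"tx":-3.7,"ty":-0.45,"tz":0,"yaw":-12},
    {"tx":-3.7,"ty":-0.45,"tz":0,"yaw":-12},
    {"tx":-3.7,"ty":-0.45,"tz":0,"yaw":-12},
    {"tx":-3.7,"ty":-0.45,"tz":0,"yaw":-12},
    {"tx":-3.7,"ty":-0.45,"tz":0,"yaw":-12},
    {"tx":-3.7,"ty":-0.45,"tz":0,"yaw":-12},
    {"tx":-3.7,"ty":-0.45,"tz":0,"yaw":-12},
  ],
)

```text
time: 6.28
tool_pos: [0.5557, -0.0392, 0.2328]
tool_rot: [180.0, -0.1, 179.8]
wrist_force: [-0.5, -1.1, 0.1]
grip_width: 0.0597
grasp_force: 0.0
```

Run:
```python
from h import *
c=grab('wrist','w2');s=grab('scene','s2')
p=cv2.cvtColor(c['pixels'],cv2.COLOR_RGB2BGR)
px=proj(c,[[.5966-.1,.1,.06],[.503,-.105,.06]]).astype(int);print(px)
def cr(q,n=70):
    x,y=np.clip(q[0],n,640-n),np.clip(q[1],n,480-n);return cv2.resize(p[y-n:y+n,x-n:x+n],(400,400),interpolation=cv2.INTER_CUBIC),(x-n,y-n)
A,oa=cr(px[0]);B,ob=cr(px[1]);print(oa,ob)
cv2.imwrite('pics/c2.png',np.hstack([A,B]))
```

```text
[[476 154]
 [254 162]]
(np.int64(406), np.int64(84)) (np.int64(184), np.int64(92))
```

View pics/c2.png

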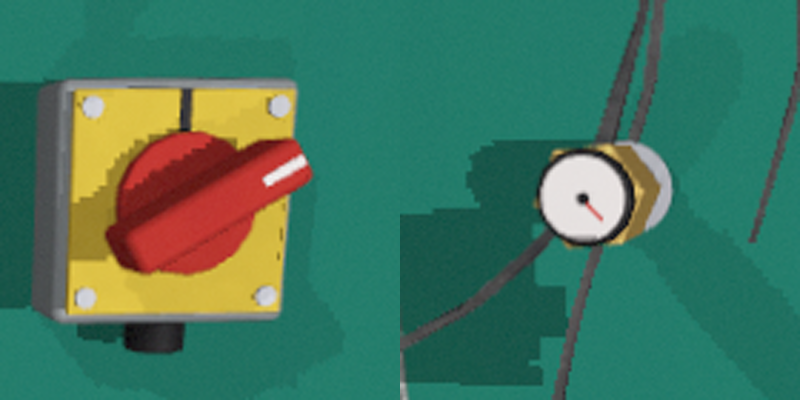

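The isolator pointer is now on the green mark, so it is on. The gauge dial centre is at about (249,161) in w2, with hex corners visible around it.

Run:
```python
from h import *
c=load('w2');h=cv2.cvtColor(c['pixels'],cv2.COLOR_RGB2HSV);rgb=c['pixels'].astype(int)
m=((h[...,0]>12)&(h[...,0]<28)&(h[...,1]>90)).astype(np.uint8); k=np.zeros_like(m);k[130:190,220:290]=1;m*=k
q=np.argwhere(m)[:,::-1].astype(np.float32)
hull=cv2.approxPolyDP(cv2.convexHull(q),1.0,True)[:,0]
print(len(q));
for i in range(len(hull)):
    a=onz(c,hull[i],.076);b=onz(c,hull[(i+1)%len(hull)],.076);print(hull[i],a[:2].round(4),'edge',(np.linalg.norm(b-a)*1e3).round(1),np.degrees(np.arctan2(*(b-a)[1::-1])).round(0)%180)
w=((rgb.min(2)>150)).astype(np.uint8)*k
n,l,st,ce=cv2.connectedComponentsWithStats(w)
for i in range(1,n): print(st[i],ce[i],'dial@.084',onz(c,ce[i],.084).round(4),'foot@.0095',onz(c,ce[i],.0095).round(4))
d=load('side0');r=d['pixels'].astype(int).min(2)>150;kk=np.zeros_like(r);kk[265:310,315:345]=1;r=(r&kk).astype(np.uint8)
n,l,st,ce=cv2.connectedComponentsWithStats(r)
for i in range(1,n): print('side',st[i],ce[i])
```

```text
300
[274. 157.] [ 0.4978 -0.0844] edge 13.0 158.0
[269. 171.] [ 0.5099 -0.0893] edge 8.4 121.0
[261. 176.] [ 0.5142 -0.0965] edge 16.9 92.0
[242. 177.] [ 0.5149 -0.1134] edge 14.1 36.0
[232. 164.] [ 0.5034 -0.1217] edge 17.4 159.0
[238. 145.] [ 0.4872 -0.1155] edge 15.1 99.0
[255. 142.] [ 0.4848 -0.1005] edge 7.8 83.0
[264. 143.] [ 0.4858 -0.0927] edge 14.6 35.0
[260 142  19  30 142] [273.02816901 154.92253521] dial@.084 [ 0.4958 -0.0841  0.084 ] foot@.0095 [ 0.4979 -0.0944  0.0095]
[233 146  30  29 659] [247.52807284 160.57207891] dial@.084 [ 0.5003 -0.1061  0.084 ] foot@.0095 [ 0.5035 -0.1214  0.0095]
side [323 270  11   7  66] [328.06060606 273.1969697 ]
side [322 294  14  10  91] [328.75824176 298.41758242]
side [325 304   1   1   1] [325. 304.]
side [328 305   1   1   1] [328. 305.]
```

Run:
```python
from h import *
units([.501,-.106,.12],157); units([.501,-.106,.037],157)
```

```text
to [ 0.501 -0.106  0.12 ] units [ 1.365 -1.678  2.828] yaw 4.559555389927363 curyaw 179.7977769496368
to [ 0.501 -0.106  0.037] units [ 1.364 -1.678  4.903] yaw 4.559555389927363 curyaw 179.7977769496368
```

Call:
arm_command(
  motion=[
    {"tx":1.36,"ty":-1.68,"tz":1,"yaw":4.5},
    {"tx":1.36,"ty":-1.68,"tz":1.5,"yaw":4.5},
    {"tx":1.36,"ty":-1.68,"tz":2,"yaw":4.5},
    {"tx":1.36,"ty":-1.68,"tz":2.5,"yaw":4.5},
    {"tx":1.36,"ty":-1.68,"tz":2.5,"yaw":4.5},
    {"tx":1.36,"ty":-1.68,"tz":3,"yaw":4.5},
    {"tx":1.36,"ty":-1.68,"tz":3.5,"yaw":4.5},
    {"tx":1.36,"ty":-1.68,"tz":4,"yaw":4.5},
    {"tx":1.36,"ty":-1.68,"tz":4.5,"yaw":4.5},
    {"tx":1.36,"ty":-1.68,"tz":4.9,"yaw":4.5},
    {"tx":1.36,"ty":-1.68,"tz":4.9,"yaw":4.5},
    {"tx":1.36,"ty":-1.68,"tz":4.9,"yaw":4.5},
  ],
)

```text
time: 7.38
tool_pos: [0.5023, -0.1056, 0.0379]
tool_rot: [180.0, 0.0, 157.4]
wrist_force: [0.1, 0.0, -0.3]
grip_width: 0.0601
grasp_force: 0.0
```

Call:
arm_command(
  motion=[
    {"tx":0,"ty":0,"tz":0,"yaw":0},
    {"tx":0,"ty":0,"tz":0,"yaw":0},
    {"tx":0,"ty":0,"tz":0,"yaw":0},
    {"tx":0,"ty":0,"tz":0,"yaw":0},
    {"tx":0,"ty":0,"tz":0,"yaw":0},
    {"tx":0,"ty":0,"tz":0,"yaw":0},
    {"tx":0,"ty":0,"tz":0,"yaw":0},
    {"tx":0,"ty":0,"tz":0,"yaw":0},
  ],
  claw=20,
  grip_force=15,
)

```text
time: 8.05
tool_pos: [0.5019, -0.1063, 0.038]
tool_rot: [180.0, 0.1, 157.3]
wrist_force: [-0.1, -0.6, 6.1]
grip_width: 0.0298
grasp_force: 15.0
```

Call:
arm_command(
  motion=[
    {"tx":0,"ty":0,"tz":-1,"yaw":0},
    {"tx":0,"ty":0,"tz":-2,"yaw":0},
    {"tx":0,"ty":0,"tz":-3,"yaw":0},
    {"tx":0,"ty":0,"tz":-4,"yaw":0},
    {"tx":0,"ty":0,"tz":-5,"yaw":0},
    {"tx":0,"ty":0,"tz":-5.3,"yaw":0},
    {"tx":0,"ty":0,"tz":-5.3,"yaw":0},
    {"tx":0,"ty":0,"tz":-5.3,"yaw":0},
  ],
)

```text
time: 8.72
tool_pos: [0.5011, -0.1059, 0.2492]
tool_rot: [180.0, -0.0, 157.4]
wrist_force: [-0.6, 0.8, -2.0]
grip_width: 0.0299
grasp_force: 15.0
```

Run:
```python
from h import *
units([.575,.31,.25],180)
```

```text
to [0.575 0.31  0.25 ] units [ 2.297 10.307 -0.016] yaw -4.527446580064566 curyaw 157.36276709967717
```

Call:
arm_command(
  motion=[
    {"tx":2.3,"ty":10.3,"tz":0,"yaw":-4.5},
    {"tx":2.3,"ty":10.3,"tz":0,"yaw":-4.5},
    {"tx":2.3,"ty":10.3,"tz":0,"yaw":-4.5},
    {"tx":2.3,"ty":10.3,"tz":0,"yaw":-4.5},
    {"tx":2.3,"ty":10.3,"tz":0,"yaw":-4.5},
    {"tx":2.3,"ty":10.3,"tz":0,"yaw":-4.5},
    {"tx":2.3,"ty":10.3,"tz":0,"yaw":-4.5},
    {"tx":2.3,"ty":10.3,"tz":0,"yaw":-4.5},
    {"tx":2.3,"ty":10.3,"tz":0,"yaw":-4.5},
    {"tx":2.3,"ty":10.3,"tz":0,"yaw":-4.5},
    {"tx":2.3,"ty":10.3,"tz":0,"yaw":-4.5},
    {"tx":2.3,"ty":10.3,"tz":0,"yaw":-4.5},
    {"tx":2.3,"ty":10.3,"tz":0,"yaw":-4.5},
    {"tx":2.3,"ty":10.3,"tz":0,"yaw":-4.5},
  ],
)

```text
time: 9.88
tool_pos: [0.5749, 0.3066, 0.2477]
tool_rot: [-179.8, -0.1, 179.7]
wrist_force: [-0.2, -0.1, -1.9]
grip_width: 0.0296
grasp_force: 15.0
```

Run:
```python
from h import *
c=grab('wrist','w3');d=grab('side','d3');s=grab('scene','s3')
p=cv2.cvtColor(c['pixels'],cv2.COLOR_RGB2BGR)
q=proj(c,[[.52,.315,.06]])[0].astype(int);print(q)
x,y=q[0]-100,max(q[1]-90,0)
A=cv2.resize(p[y:y+180,x:x+200],None,fx=3,fy=3,interpolation=cv2.INTER_CUBIC);print(x,y,A.shape)
B=cv2.cvtColor(d['pixels'],cv2.COLOR_RGB2BGR);B=cv2.resize(B[130:238,295:345],None,fx=4,fy=4,interpolation=cv2.INTER_CUBIC)
o=np.zeros((540,800,3),np.uint8);o[:,:600]=A;o[:432,600:]=B[:, :200];cv2.imwrite('pics/c3.png',o)
```

```text
[335 158]
235 68 (540, 600, 3)
```

View pics/c3.png

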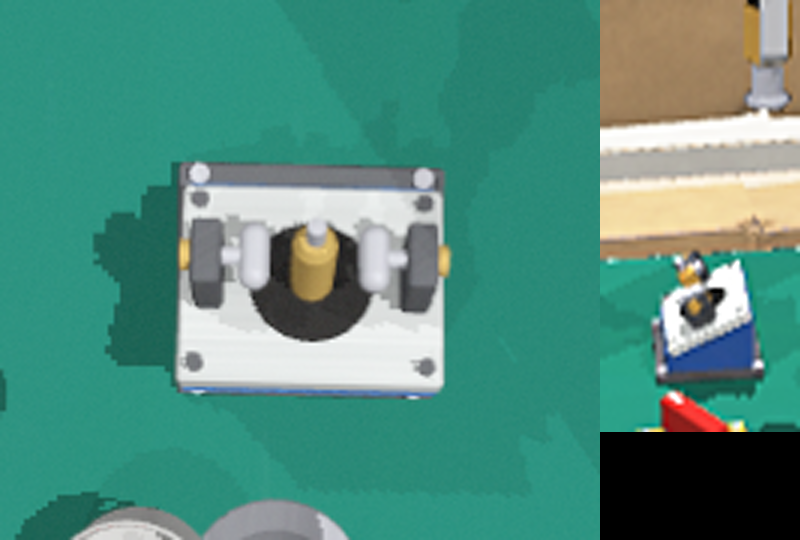

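The close view shows the brass post leaning up the image (towards the robot), with the pin tip at crop (317,226). The plate corners are near (183,185), (443,190), (443,386) and (178,386). The rollers are to the left and right of the post, and the block is turned only about 1°. The gauge hangs upright in the grip.

Run:
```python
from h import *
c=load('w3');f=lambda x,y:(235+(x+.5)/3-.5,68+(y+.5)/3-.5)
print('corners',[onz(c,f(*q),z).round(4) for q,z in (((184,185),.0292),((443,190),.0292),((443,387),.0588),((178,385),.0588))])
W=np.array([onz(c,f(*q),z) for q,z in (((184,185),.0292),((443,190),.0292),((443,387),.0588),((178,385),.0588))]);print('seat',W.mean(0))
H=np.array([onz(c,f(*q),z) for q,z in (((200,199),.033),((424,204),.033),((426,367),.055),((193,361),.055))]);print('holes',H.round(4),H.mean(0))
def ang(a,b): v=b-a;return np.degrees(np.arctan2(v[1],v[0]))
a=onz(c,f(200,173),.008);b=onz(c,f(423,178),.008);print('foot',a,b,ang(a,b)); print('angs',ang(W[0],W[1]),ang(W[3],W[2]),ang(H[0],H[1]),ang(H[3],H[2]))
print('disc',onz(c,f(312,283),.044))
print('cheeks',onz(c,f(207,219),.063),onz(c,f(421,226),.063))
pt=onz(c,f(317.5,226),.0825);print('pintip',pt)
print('posttop',onz(c,f(315,245),.044+.034*.906))
print('side check', proj(load('d3'),[pt]), (295+690/4-150, ))
```

```text
corners [array([0.4912, 0.2757, 0.0292]), array([0.4932, 0.3635, 0.0292]), array([0.5565, 0.3609, 0.0588]), array([0.5554, 0.2747, 0.0588])]
seat [0.52408665 0.31870615 0.044     ]
holes [[0.496  0.2813 0.033 ]
 [0.4979 0.3567 0.033 ]
 [0.5504 0.3557 0.055 ]
 [0.5481 0.2794 0.055 ]] [0.52310414 0.3182812  0.044     ]
foot [0.48629889 0.27979079 0.008     ] [0.48837463 0.35929953 0.008     ] 88.5045139727698
angs 88.67943530467659 89.28829841478402 88.50318684155303 88.24829990267872
disc [0.52364975 0.31864647 0.044     ]
cheeks [0.50283923 0.28532419 0.063     ] [0.50526717 0.35212042 0.063     ]
pintip [0.50522832 0.319104   0.0825    ]
posttop [0.51084678 0.31862326 0.074804  ]
side check [[313.88818362 194.2649122 ]] (317.5,)
```

```bash
cat >> h.py <<'E'
seat=np.array([.5237,.3185,.044]);fr=np.array([-.9997,.026,0])
def tcp(u,v): return seat+fr*u/1e3+np.array([0,0,v/1e3-.019])
def uv(): 
    o=sensors.get_obs();d=o['tool_pos']-seat+[0,0,.019];print('u,v,y mm',(d@fr*1e3).round(1),(d[2]*1e3).round(1),(d@[.026,.9997,0]*1e3).round(1),'F',o['wrist_force'].round(1),'grip',o['grasp_force'],o['grip_width'],o['tool_rot'].round(1))
E
python3 - <<'E'
from h import *
c=load('w3');o=sensors.get_obs();t=np.array([.5749,.3066,.2477])
print(proj(c,[t+[0,0,.046],t+[0,0,-.038]]))
h=c['pixels'].astype(int);m=((h.min(2)>170)).astype(np.uint8);m[:200]=0
n,l,st,ce=cv2.connectedComponentsWithStats(m)
for i in range(1,n):
    if st[i,4]>60: print(st[i],ce[i].round(1),(onz(c,ce[i],t[2]+.046)-t).round(4))
p=cv2.cvtColor(c['pixels'],cv2.COLOR_RGB2BGR);cv2.imwrite('pics/c4.png',cv2.resize(p[200:440,200:460],None,fx=2.4,fy=2.4))
uv();units(tcp(13.5,126),178.5);units(tcp(13.5,86),178.5)
E
```

```text
[[326.378318   328.04790293]
 [326.64255902 261.94036561]]
[ 566  200   47  151 2945] [588.4 278.8] [-0.019   0.1016  0.046 ]
[341 239  14  25 161] [348.2 252. ] [-0.0305  0.0081  0.046 ]
[249 241  51  51 587] [268.5 257.3] [-0.0286 -0.0211  0.046 ]
[318 315  40  39 634] [341.2 337.9] [0.0043 0.0057 0.046 ]
[545 390  32  55 978] [560.9 417.1] [0.0451 0.1019 0.046 ]
u,v,y mm -52.1 224.3 -9.9 F [ 0.1  0.5 -1.6] grip 14.959736340679228 0.030272502107163052 [-179.9   -0.   179.7]
to [0.5102 0.3189 0.151 ] units [1.634 0.283 2.458] yaw 0.2373597160220413 curyaw 179.6867985801102
to [0.5102 0.3189 0.111 ] units [1.633 0.284 3.458] yaw 0.2373597160220413 curyaw 179.6867985801102
```

View pics/c4.png

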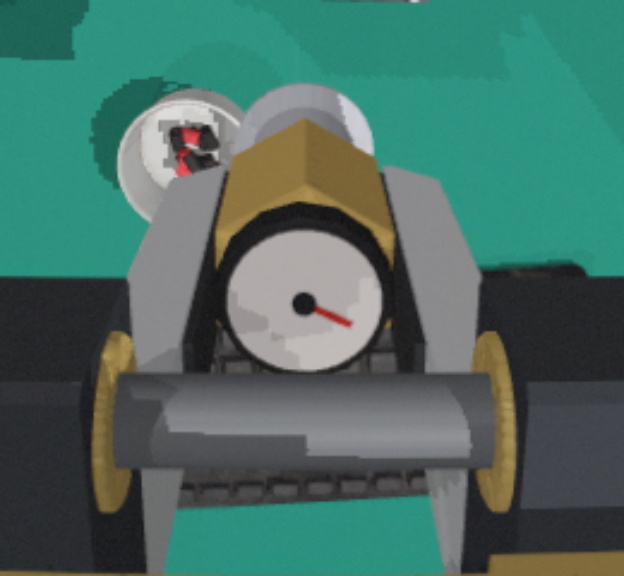

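The gauge hangs upright and centred in the pads, with its dial at crop (304,303). Now I'll move to the hover point.

Call:
arm_command(
  motion=[
    {"tx":1.63,"ty":0.28,"tz":0.5,"yaw":0.24},
    {"tx":1.63,"ty":0.28,"tz":1,"yaw":0.24},
    {"tx":1.63,"ty":0.28,"tz":1.5,"yaw":0.24},
    {"tx":1.63,"ty":0.28,"tz":2,"yaw":0.24},
    {"tx":1.63,"ty":0.28,"tz":2.45,"yaw":0.24},
    {"tx":1.63,"ty":0.28,"tz":2.45,"yaw":0.24},
    {"tx":1.63,"ty":0.28,"tz":2.45,"yaw":0.24},
    {"tx":1.63,"ty":0.28,"tz":2.45,"yaw":0.24},
  ],
  grip_force=10,
)

```text
time: 10.7
tool_pos: [0.5111, 0.3207, 0.1527]
tool_rot: [179.9, 0.1, 178.6]
wrist_force: [1.1, -0.1, -1.5]
grip_width: 0.0305
grasp_force: 10.0
```

Run:
```python
from h import *
uv()
for i in range(4): cams.capture('wrist');uv()
units(tcp(13.5,86),178.5)
```

```text
u,v,y mm 12.6 127.7 1.9 F [ 1.1 -0.1 -1.5] grip 9.995179391407873 0.0305336754516451 [1.799e+02 1.000e-01 1.786e+02]
u,v,y mm 12.5 128.0 2.2 F [ 0.5 -0.  -1.9] grip 9.995233880763408 0.029607260607382703 [1.799e+02 1.000e-01 1.786e+02]
u,v,y mm 12.5 128.0 2.3 F [-0.2  0.7 -1.1] grip 9.995218549738638 0.030286114540877773 [1.799e+02 1.000e-01 1.786e+02]
u,v,y mm 12.7 127.9 2.3 F [-0.8  0.1 -2.4] grip 9.995157377561554 0.029719154876645965 [1.799e+02 1.000e-01 1.786e+02]
u,v,y mm 12.9 127.7 2.3 F [ 0.4 -0.7 -2.1] grip 9.995240463176742 0.029765277146785996 [1.799e+02 1.000e-01 1.786e+02]
to [0.5102 0.3189 0.111 ] units [ 0.017 -0.06   1.042] yaw 0.02765068959559471 curyaw 178.63825344797797
```

Run:
```python
from h import *
c=grab('wrist','w5');uv()
p=cv2.cvtColor(c['pixels'],cv2.COLOR_RGB2BGR)
t=sensors.get_obs()['tool_pos'];print(t,proj(c,[t+[0,0,-.038],t+[0,0,.046],seat,seat+fr*.0182+[0,0,.039]]))
A=cv2.resize(p[120:320,220:420],None,fx=2.75,fy=2.75,interpolation=cv2.INTER_CUBIC)
d=grab('side','d5');B=cv2.cvtColor(d['pixels'],cv2.COLOR_RGB2BGR)
B=cv2.resize(B[120:250,290:350],None,fx=4,fy=4,interpolation=cv2.INTER_CUBIC)
o=np.zeros((550,790,3),np.uint8);o[:,:550]=A;o[:520,550:]=B;cv2.imwrite('pics/c5.png',o)
```

```text
u,v,y mm 13.1 127.5 2.3 F [-0.3  0.1 -1. ] grip 9.995174460054841 0.030352653245435738 [1.799e+02 1.000e-01 1.786e+02]
[0.51064687 0.32111214 0.15246007] [[326.26998098 261.25233039]
 [326.77721353 327.79466069]
 [323.15573931 249.74435343]
 [322.81852555 239.85588929]]
```

View pics/c5.png

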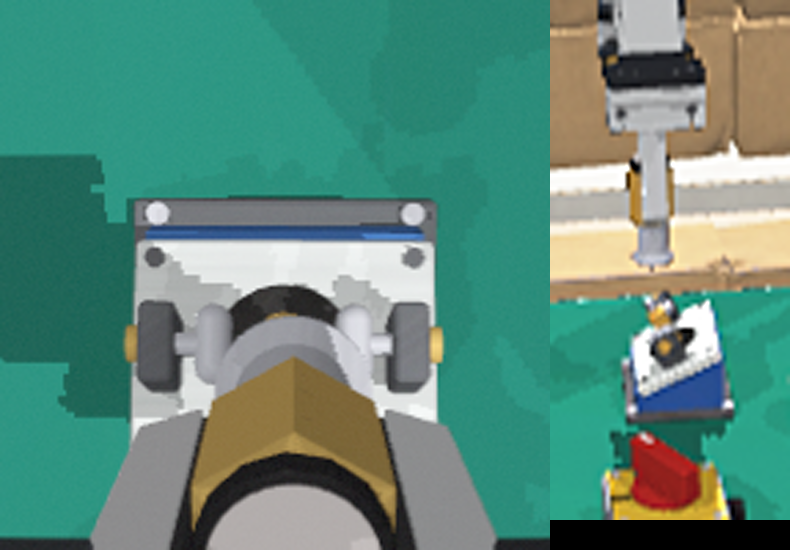

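The view shows the gauge about 2 mm to the right of the nipple axis: hex ridge at crop x=293 against the roller midpoint at 283. The state readings agree. I'll correct this and lower the gauge over the pin.

Call:
arm_command(
  motion=[
    {"tx":0.01,"ty":-0.06,"tz":0.2,"yaw":0},
    {"tx":0.01,"ty":-0.06,"tz":0.4,"yaw":0},
    {"tx":0.01,"ty":-0.06,"tz":0.6,"yaw":0},
    {"tx":0.01,"ty":-0.06,"tz":0.75,"yaw":0},
    {"tx":0.01,"ty":-0.06,"tz":0.85,"yaw":0},
    {"tx":0.01,"ty":-0.06,"tz":0.95,"yaw":0},
    {"tx":0.01,"ty":-0.06,"tz":1.04,"yaw":0},
    {"tx":0.01,"ty":-0.06,"tz":1.04,"yaw":0},
    {"tx":0.01,"ty":-0.06,"tz":1.04,"yaw":0},
  ],
)

```text
time: 11.75
tool_pos: [0.5096, 0.3185, 0.1097]
tool_rot: [-180.0, -0.0, 178.7]
wrist_force: [-0.1, -0.0, -2.1]
grip_width: 0.0299
grasp_force: 10.0
```

Run:
```python
from h import *
uv()
for s in (8,16,25):
  t=np.radians(s); M=np.array([13,28]); g=M+57*np.array([np.sin(t),np.cos(t)]); print(s,g);units(tcp(*g),178.5)
```

```text
u,v,y mm 14.1 84.7 -0.4 F [-0.1 -0.  -2.1] grip 9.99529067252297 0.02988412773037936 [-180.    -0.   178.7]
8 [20.93286675 84.44527992]
to [0.5028 0.319  0.1094] units [0.171 0.01  0.007] yaw 0.03125831217778341 curyaw 178.65629156088892
16 [28.71132928 82.79191667]
to [0.495  0.3192 0.1078] units [0.366 0.011 0.048] yaw 0.03125831217778341 curyaw 178.65629156088892
25 [37.08924092 79.65954386]
to [0.4866 0.3195 0.1047] units [0.575 0.011 0.126] yaw 0.03125831217778341 curyaw 178.65629156088892
```

The gauge is over the pin with no contact force. Now I'll swing it about the post so that it pivots in the light grip.

Call:
arm_command(
  motion=[
    {"tx":0.06,"ty":0.01,"tz":0.0,"yaw":0},
    {"tx":0.12,"ty":0.01,"tz":0.0,"yaw":0},
    {"tx":0.18,"ty":0.01,"tz":0.01,"yaw":0},
    {"tx":0.24,"ty":0.01,"tz":0.02,"yaw":0},
    {"tx":0.3,"ty":0.01,"tz":0.03,"yaw":0},
    {"tx":0.36,"ty":0.01,"tz":0.05,"yaw":0},
    {"tx":0.36,"ty":0.01,"tz":0.05,"yaw":0},
    {"tx":0.36,"ty":0.01,"tz":0.05,"yaw":0},
  ],
)

```text
time: 12.42
tool_pos: [0.4948, 0.3194, 0.1079]
tool_rot: [180.0, -0.0, 178.7]
wrist_force: [2.1, 1.0, 0.1]
grip_width: 0.03
grasp_force: 10.0
```

Run:
```python
from h import *
uv();g=sensors.get_obs();print(g['torque'])
c=grab('wrist','w6');t=sensors.get_obs()['tool_pos']
h=c['pixels'].astype(int);m=((h.min(2)>150)).astype(np.uint8);m[:290]=0;m[:,:290]=0;m[:,365:]=0;m[350:]=0
n,l,st,ce=cv2.connectedComponentsWithStats(m)
for i in range(1,n):
    if st[i,4]>100: print(st[i],ce[i].round(1))
G=t+[0,0,.019]
for a in (0,10,16,20,25): 
    r=np.radians(a);print(a,proj(c,[G+.027*(fr*np.sin(r)+[0,0,np.cos(r)])]))
units(tcp(37,79.7),178.5)
```

```text
u,v,y mm 28.9 82.9 0.1 F [2.1 1.  0.1] grip 10.000034274853533 0.02995282381261937 [180.   -0.  178.7]
[ 0.10808357 -0.42853569 -0.0166985 ]
[ 295  290   64   60 2933] [326.1 320. ]
0 [[326.42396303 328.41737748]]
10 [[326.4515542  316.87200443]]
16 [[326.46624497 309.57795861]]
20 [[326.47509768 304.63828596]]
25 [[326.48498667 298.44353116]]
to [0.4867 0.3195 0.1047] units [ 0.204 -0.001  0.079] yaw 0.03274386254938122 curyaw 178.6637193127469
```

Call:
arm_command(
  motion=[
    {"tx":0.05,"ty":0,"tz":0.02,"yaw":0},
    {"tx":0.1,"ty":0,"tz":0.04,"yaw":0},
    {"tx":0.15,"ty":0,"tz":0.06,"yaw":0},
    {"tx":0.2,"ty":0,"tz":0.08,"yaw":0},
    {"tx":0.2,"ty":0,"tz":0.08,"yaw":0},
    {"tx":0.2,"ty":0,"tz":0.08,"yaw":0},
  ],
)

```text
time: 12.97
tool_pos: [0.4865, 0.3193, 0.1044]
tool_rot: [-180.0, -0.1, 178.7]
wrist_force: [-0.1, -0.6, -0.4]
grip_width: 0.0301
grasp_force: 10.0
```

Run:
```python
from h import *
uv()
c=grab('wrist','w7');d=grab('side','d7')
p=cv2.cvtColor(c['pixels'],cv2.COLOR_RGB2BGR)
A=cv2.resize(p[160:360,220:420],None,fx=2.6,fy=2.6,interpolation=cv2.INTER_CUBIC)
B=cv2.cvtColor(d['pixels'],cv2.COLOR_RGB2BGR)
B=cv2.resize(B[140:240,290:342],None,fx=5.2,fy=5.2,interpolation=cv2.INTER_CUBIC)
cv2.imwrite('pics/c7.png',np.hstack([A,B]))
G=sensors.get_obs()['tool_pos']+[0,0,.019]
for a in (0,10,16,20,25): 
    r=np.radians(a);print(a,(proj(c,[G+.027*(fr*np.sin(r)+[0,0,np.cos(r)])])-[220,160])*2.6)
units(tcp(37,79.7),178.5);
for s in (25,15,5,0,-4): print(s);units(tcp(*(np.array([.4226,.9063])*(s+57))),178.5)
```

```text
u,v,y mm 37.2 79.4 -0.1 F [-0.1 -0.6 -0.4] grip 10.000026140805858 0.03006419823454759 [-1.800e+02 -1.000e-01  1.787e+02]
0 [[276.60563696 437.88523681]]
10 [[276.67462712 407.85108452]]
16 [[276.71282283 388.87882021]]
20 [[276.73653328 376.03145492]]
25 [[276.76388173 359.92096423]]
to [0.4867 0.3195 0.1047] units [-0.002  0.006 -0.008] yaw 0.031146997559312696 curyaw 178.65573498779656
25
to [0.4891 0.3194 0.0993] units [-0.061  0.005  0.127] yaw 0.031146997559312696 curyaw 178.65573498779656
15
to [0.4933 0.3193 0.0903] units [-0.167  0.005  0.353] yaw 0.031146997559312696 curyaw 178.65573498779656
5
to [0.4975 0.3192 0.0812] units [-0.273  0.005  0.58 ] yaw 0.031146997559312696 curyaw 178.65573498779656
0
to [0.4996 0.3191 0.0767] units [-0.326  0.005  0.693] yaw 0.031146997559312696 curyaw 178.65573498779656
-4
to [0.5013 0.3191 0.073 ] units [-0.368  0.005  0.784] yaw 0.031146997559312696 curyaw 178.65573498779656
```

View pics/c7.png

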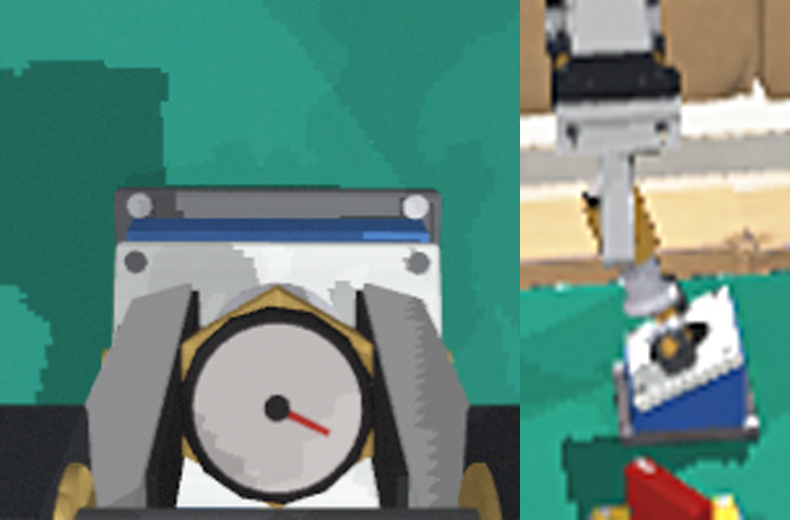

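The picture shows the gauge leaning about 20° onto the post, with the dial at crop (277,404). It has slid a few mm back in the pads. I'll lean it a little further and start down the axis.

Call:
arm_command(
  motion=[
    {"tx":0.05,"ty":0,"tz":0.02,"yaw":0},
    {"tx":0.1,"ty":0,"tz":0.05,"yaw":0},
    {"tx":0.12,"ty":0,"tz":0.08,"yaw":0},
    {"tx":0.09,"ty":0,"tz":0.1,"yaw":0},
    {"tx":0.06,"ty":0,"tz":0.13,"yaw":0},
    {"tx":0.04,"ty":0,"tz":0.16,"yaw":0},
    {"tx":0.02,"ty":0,"tz":0.2,"yaw":0},
    {"tx":0.02,"ty":0,"tz":0.2,"yaw":0},
  ],
)

```text
time: 13.73
tool_pos: [0.486, 0.3193, 0.096]
tool_rot: [-180.0, -0.1, 178.7]
wrist_force: [0.2, 0.6, -1.9]
grip_width: 0.03
grasp_force: 10.0
```

Run:
```python
from h import *
uv();print(sensors.get_obs()['torque'])
c=grab('wrist','w8')
p=cv2.cvtColor(c['pixels'],cv2.COLOR_RGB2BGR)
A=cv2.resize(p[160:360,220:420],None,fx=2.6,fy=2.6,interpolation=cv2.INTER_CUBIC)
d=grab('side','d8');B=cv2.cvtColor(d['pixels'],cv2.COLOR_RGB2BGR)
B=cv2.resize(B[140:240,290:342],None,fx=5.2,fy=5.2,interpolation=cv2.INTER_CUBIC)
cv2.imwrite('pics/c8.png',np.hstack([A,B]))
G=sensors.get_obs()['tool_pos']+[0,0,.019]
r=np.radians(25);print((proj(c,[G+.027*(fr*np.sin(r)+[0,0,np.cos(r)])])-[220,160])*2.6)
for s in (15,5,0,-4): print(s);units(tcp(*(np.array([.4226,.9063])*(s+57)+[2,0])),178.5)
```

```text
u,v,y mm 37.8 71.0 -0.2 F [ 0.2  0.6 -1.9] grip 9.999886100486037 0.030032240071383248 [-1.800e+02 -1.000e-01  1.787e+02]
[ 0.04648121 -0.06914283  0.03438128]
[[277.07521237 360.09720974]]
15
to [0.4913 0.3193 0.0903] units [-0.133  0.006  0.15 ] yaw 0.02998208502232842 curyaw 178.64991042511164
5
to [0.4955 0.3192 0.0812] units [-0.239  0.006  0.376] yaw 0.02998208502232842 curyaw 178.64991042511164
0
to [0.4976 0.3192 0.0767] units [-0.292  0.006  0.49 ] yaw 0.02998208502232842 curyaw 178.64991042511164
-4
to [0.4993 0.3191 0.073 ] units [-0.334  0.006  0.58 ] yaw 0.02998208502232842 curyaw 178.64991042511164
```

View pics/c8.png

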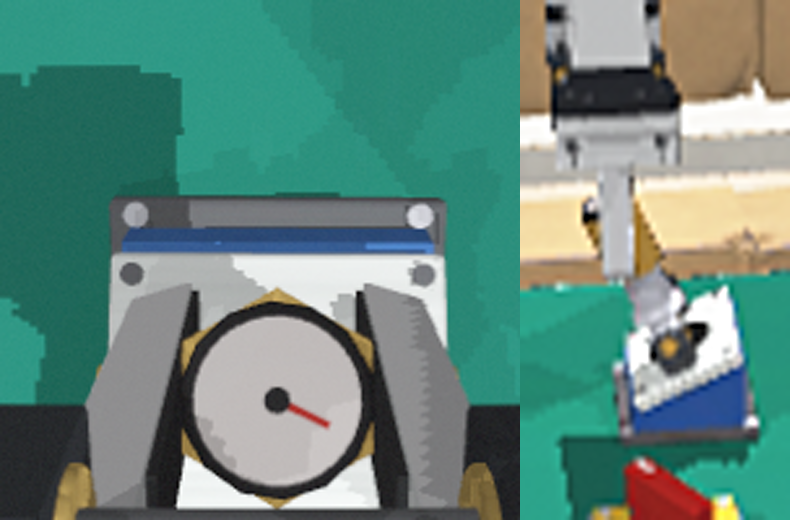

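The hexagon is now concentric about the dial, so the gauge points at the camera and leans about 25°, and its coupler is on the post. I'll firm up the grip and press along the axis.

Call:
arm_command(
  motion=[
    {"tx":0,"ty":0,"tz":0,"yaw":0},
    {"tx":0,"ty":0,"tz":0,"yaw":0},
    {"tx":-0.02,"ty":0,"tz":0.045,"yaw":0},
    {"tx":-0.04,"ty":0,"tz":0.09,"yaw":0},
    {"tx":-0.063,"ty":0,"tz":0.136,"yaw":0},
    {"tx":-0.085,"ty":0,"tz":0.18,"yaw":0},
    {"tx":-0.105,"ty":0,"tz":0.226,"yaw":0},
    {"tx":-0.127,"ty":0,"tz":0.272,"yaw":0},
    {"tx":-0.127,"ty":0,"tz":0.272,"yaw":0},
  ],
  grip_force=35,
)

```text
time: 14.58
tool_pos: [0.4918, 0.319, 0.0851]
tool_rot: [-180.0, -0.0, 178.6]
wrist_force: [0.2, -0.3, -1.3]
grip_width: 0.0296
grasp_force: 35.0
```

Run:
```python
from h import *
uv();print(sensors.get_obs()['torque'])
```

```text
u,v,y mm 31.9 60.1 -0.4 F [ 0.2 -0.3 -1.3] grip 34.99953414357151 0.029594940557298496 [-180.    -0.   178.6]
[ 0.00660218 -0.00842044 -0.0017169 ]
```

Call:
arm_command(
  motion=[
    {"tx":-0.02,"ty":0.01,"tz":0.045,"yaw":0},
    {"tx":-0.042,"ty":0.01,"tz":0.09,"yaw":0},
    {"tx":-0.063,"ty":0.01,"tz":0.136,"yaw":0},
    {"tx":-0.063,"ty":0.01,"tz":0.136,"yaw":0},
  ],
)

```text
time: 14.92
tool_pos: [0.494, 0.3197, 0.0804]
tool_rot: [180.0, -0.0, 178.7]
wrist_force: [-1.3, -0.7, 3.3]
grip_width: 0.0299
grasp_force: 35.0
```

Run:
```python
from h import *
uv();print(sensors.get_obs()['torque'])
```

```text
u,v,y mm 29.7 55.4 0.5 F [-1.3 -0.7  3.3] grip 35.000723526463844 0.029910162527995825 [180.   -0.  178.7]
[-0.08422058  0.37035642 -0.00492417]
```

Call:
arm_command(
  motion=[
    {"tx":-0.01,"ty":0,"tz":0.022,"yaw":0},
    {"tx":-0.02,"ty":0,"tz":0.045,"yaw":0},
    {"tx":-0.03,"ty":0,"tz":0.068,"yaw":0},
    {"tx":-0.042,"ty":0,"tz":0.09,"yaw":0},
    {"tx":-0.042,"ty":0,"tz":0.09,"yaw":0},
    {"tx":-0.042,"ty":0,"tz":0.09,"yaw":0},
  ],
)

```text
time: 15.42
tool_pos: [0.4955, 0.3197, 0.0773]
tool_rot: [180.0, -0.0, 178.7]
wrist_force: [-3.4, -0.9, 9.0]
grip_width: 0.0301
grasp_force: 35.0
```

Run:
```python
from h import *
uv();print(sensors.get_obs()['torque'])
c=grab('wrist','w9')
p=cv2.cvtColor(c['pixels'],cv2.COLOR_RGB2BGR)
A=cv2.resize(p[160:360,220:420],None,fx=2.6,fy=2.6,interpolation=cv2.INTER_CUBIC)
d=grab('side','d9');B=cv2.cvtColor(d['pixels'],cv2.COLOR_RGB2BGR)
B=cv2.resize(B[140:240,290:342],None,fx=5.2,fy=5.2,interpolation=cv2.INTER_CUBIC)
cv2.imwrite('pics/c9.png',np.hstack([A,B]))
```

```text
u,v,y mm 28.3 52.3 0.5 F [-3.4 -0.9  9. ] grip 35.0014987582108 0.030099142012870755 [180.   -0.  178.7]
[-0.21591798  0.6731198   0.0302994 ]
```

Call:
arm_command(
  motion=[
    {"tx":-0.01,"ty":0,"tz":0.022,"yaw":0},
    {"tx":-0.02,"ty":0,"tz":0.045,"yaw":0},
    {"tx":-0.03,"ty":0,"tz":0.068,"yaw":0},
    {"tx":-0.03,"ty":0,"tz":0.068,"yaw":0},
    {"tx":-0.03,"ty":0,"tz":0.068,"yaw":0},
  ],
)

```text
time: 15.93
tool_pos: [0.4955, 0.3199, 0.0768]
tool_rot: [180.0, -0.1, 178.7]
wrist_force: [-9.7, -2.5, 26.9]
grip_width: 0.0299
grasp_force: 35.0
```

Run:
```python
from h import *
uv();print(sensors.get_obs()['torque'])
```

```text
u,v,y mm 28.2 51.8 0.6 F [-9.7 -2.5 26.9] grip 35.00737011854653 0.029884421411809487 [ 1.800e+02 -1.000e-01  1.787e+02]
[-0.8585019   1.99358163 -0.10457231]
```

View pics/c9.png

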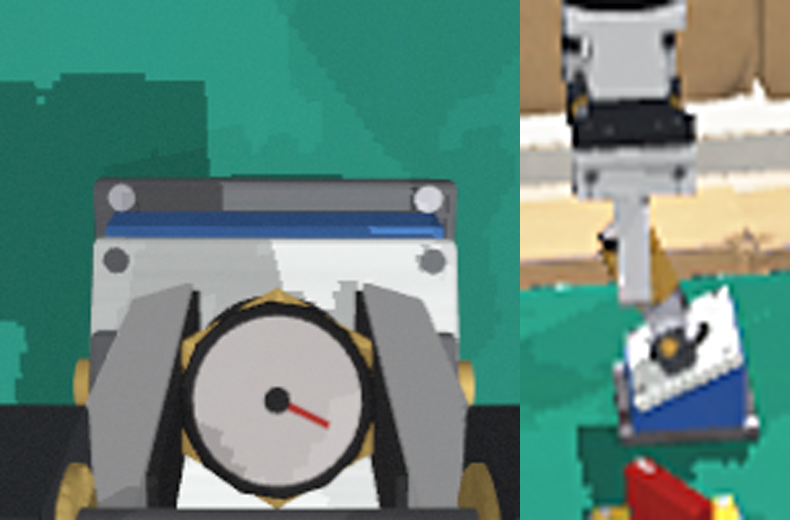

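The force matches seating. The pin was met about 7 mm before the stop, reached 5.5 N and then 11 N, and then rose hard to 29 N within 0.5 mm. The picture shows the gauge square on the axis and the isolator pointer still turned to on. I'll check that it holds, then hand in.

Run:
```python
from h import *
for i in range(8): cams.capture('side')
uv();uvF=sensors.get_obs()['wrist_force']
if 12<uvF[2]<35: print(manip.finish_job())
```

```text
u,v,y mm 28.2 51.9 0.6 F [-9.6 -3.6 26.7] grip 35.00736309782951 0.029918418077402507 [ 1.800e+02 -1.000e-01  1.787e+02]
the job is handed in; nothing more can be done
None
```

The job is handed in: the isolator is on at the green mark. The gauge is on the nipple and still gripped, pressed fully home with about 29 N; I judged the snap-in and seating from the force readings, because the pictures are too coarse to show them. The cup, tape roll and screwdriver were left alone.

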